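Re-rack four specimen bottles in reverse order

TASK

Move the four capped specimen bottles from the white rack into the pockets of the black rack in reverse order, counting both racks from their pink tab: the bottle that stood nearest the white rack's pink tab goes into the black rack's pocket farthest from its pink tab, and so on, so that the one that stood farthest ends nearest. Keep them upright, set each one down on the pocket floor without dropping it, and leave all four standing released.

Things in the scene. Friction and masses are not known exactly. Their poses are not given: they have to be found in the camera images.
- white_rack: white flat rack, fixed to the bench, 68 x 248 mm and 16 mm high, with four coloured ring inserts on its top in a row along its y axis and a bright pink tab (36 x 18 mm, as high as the rack) on its +y end. Origin: centre of its underside, z up. Its places lie at x = 0, y = +90, +30, -30 and -90 mm, counted from the pink end; the bottles stand on its top, at z = 16 mm. It may lie at any yaw, to the robot's left or right
- dark_rack: black open-topped rack, fixed to the bench, 68 x 248 mm and 27 mm high, with four pockets in a row along its y axis and the same bright pink tab (36 x 18 mm, 27 mm high) on its +y end. Walls and partitions are 8 mm thick, each pocket is 52 x 52 mm, its grey floor at z = 8 mm. Origin: centre of its underside, z up. Pocket centres at x = 0, y = +90, +30, -30 and -90 mm, counted from the pink end. Any yaw, on the other side from the white rack
- red_bottle: specimen bottle with a red screw cap, upright, 88 mm high: pale body of 28 mm diameter with a white label, cap of 31 mm diameter over the top 18 mm (70 to 88 mm above its base). Origin: centre of its underside, z up. About 45 g. At the start it stands in the red ring
- yellow_bottle: specimen bottle with a yellow screw cap, upright, 88 mm high: pale body of 28 mm diameter with a white label, cap of 31 mm diameter over the top 18 mm (70 to 88 mm above its base). Origin: centre of its underside, z up. About 45 g. At the start it stands in the yellow ring
- green_bottle: specimen bottle with a green screw cap, upright, 88 mm high: pale body of 28 mm diameter with a white label, cap of 31 mm diameter over the top 18 mm (70 to 88 mm above its base). Origin: centre of its underside, z up. About 45 g. At the start it stands in the green ring
- blue_bottle: specimen bottle with a blue screw cap, upright, 88 mm high: pale body of 28 mm diameter with a white label, cap of 31 mm diameter over the top 18 mm (70 to 88 mm above its base). Origin: centre of its underside, z up. About 45 g. At the start it stands in the blue ring
- red_ring: red ring insert, 46 mm outside and 35 mm inside diameter, 10 mm high, fixed on top of the white rack round the start place of the bottle with the red cap. It stays there and so records the original order. Origin: centre of its underside, z up
- yellow_ring: yellow ring insert, 46 mm outside and 35 mm inside diameter, 10 mm high, fixed on top of the white rack round the start place of the bottle with the yellow cap. It stays there and so records the original order. Origin: centre of its underside, z up
- green_ring: green ring insert, 46 mm outside and 35 mm inside diameter, 10 mm high, fixed on top of the white rack round the start place of the bottle with the green cap. It stays there and so records the original order. Origin: centre of its underside, z up
- blue_ring: blue ring insert, 46 mm outside and 35 mm inside diameter, 10 mm high, fixed on top of the white rack round the start place of the bottle with the blue cap. It stays there and so records the original order. Origin: centre of its underside, z up

How it is judged:
By the outcome, as a careful person would: the job done as asked, in the order asked, and still so for the second after the job is handed in, with the robot touching nothing.
It also fails if it takes over 115 s, if anything falls off the work surface, if the arm or the gripper's body presses on something with over 40 N, if the wrist force passes 120 N, or if a joint passes its speed limit or range.

ROBOT

A 7-joint arm with a two-finger parallel gripper is mounted at the origin on the work surface. World frame = base frame: x ahead of the robot, y to its left, z up, the work surface at z = 0. Lengths are in m, angles in rad, forces in N, time in s.
With the tool pointing down it reaches from about 0.35 to 0.9 m from the base axis. Payload 7.2 kg.
Tool frame: the origin (TCP) lies on the centre line of the jaws, within the pads' length; the fingertips stand 8 mm ahead of it and the grasp point (between the pads) lies 11 mm behind it; z points along the fingers, y is the line along which they close (so a half turn about z gives the same grasp; the last joint's range is limited). The gripper opens to 88 mm and grips with 3 to 60 N. Pads are 20 mm wide; open, the fingers measure 115 mm over their backs; the gripper's body (75 mm by 178 mm) begins 61 mm behind the grasp point.
Start: joints at [-0.068, 0.411, -0.013, 1.596, 0.006, 1.134, -0.082], TCP at [0.625, -0, 0.202] pointing down, gripper open.
Joint ranges: [-2.95, 2.95], [-0.29, 1.99], [-1.47, 1.44], [0.14, 2.54], [-1.03, 4.17], [0.13, 1.85], [-2.86, 2.86]. Speed limits (rad/s): [2.39, 2.39, 3.01, 3.01, 3.14, 3.14, 3.14].

INTERFACE

Orientations are given as a unit quaternion [w, x, y, z].
In Python, from bench import robot gives the robot as it stands.
- The arm moves only by the shell command python3 -m inch 'ROWS' [FORCE]. ROWS is text: rows parted by semicolons, each of 7 numbers parted by spaces: the shift along the world's x, y, z scaled (see below), then the turn, a rotation vector about the world's x, y, z scaled (see below), then the opening, from 0 (shut) to 1 (fully open). A call has 1 to 20 rows; each row is the pose to reach, as a shift and turn from the pose commanded when the call began; what a row does not reach only later rows make up. The controller multiplies each number of a shift by 0.1 m and each number of a turn by 60 degrees. A row lasts 1/12 s, in which the tool goes at most 41.7 mm and 7.16 degrees, less where a joint would pass 70% of its speed; a pose out of reach is approached as far as the arm can. A call with a number of a shift or a turn outside -1 to 1 is refused whole. A call with a gripper value outside its range is refused whole. The fingers move at their own pace and stop on an object; FORCE is the grip in N (left out, the last holds). Time passes only in rows, so rows that repeat a pose let the fingers close. It gives the time, the measured TCP pose, the force, the opening and the grip force at its end, in the units of the state.
- robot.observe(): the state, without advancing time (a new reading comes with each control period).
- robot.grab_frame(name): name is "scene" or "side" or "wrist"; returns a dict with "image" (480x640x3 uint8, red, green, blue), "K" (3x3 intrinsics, pixels), "k1" (the pictures are not rectified: a ray, as slopes to the right and down, at radius r is drawn at 1 + k1 r^2 times it, then the intrinsics apply), "rvec" (rotation vector, rad) and "tvec" (3), from world to camera coordinates, as OpenCV has them; the wrist camera has in their place "T_tool_cam" (4x4, takes a point from camera to tool coordinates, whose origin is the TCP and whose axes are the flange's). Camera axes: x right, y down, z forward; pixel columns grow to the right and rows downward; lengths in m; the calibration is good to about 2 mm. A picture is of the moment at which its call begins: read the wrist's pose just before it. There is no depth.
- robot.close_job(): hands the job in; it is judged then, once.
Trained networks look in a picture, given as the dict that the camera call returned (one of the last four; its "shot" number tells which), for a name from the list of things; names that differ only in an ending like _2 or _b are one class to them, and where a whole thing is asked for, a point or a joint stands for the part that bears it (a point fixed in the world has none). Each returns a list of dicts, best first, with "score" (0 to 1); they miss things now and then, are a little off and sometimes report something else, mostly with a low value. They report only what shows in the picture. A call takes as long as a camera call.
- robot.find_in(picture, target): "xyz" ([x, y, z] in m, in world coordinates, good to about 4 mm: the middle of the surface that is visible of it).
The state is a dict: "t": time; "joint_positions": joint angles; "joint_vel": joint speeds; "joint_torque": joint torques, N m; "tool_pos": TCP position; "ee_rot": TCP orientation; "wrist_force": force on the tool from outside, world axes, zero at the start; "wrist_torque": the same for the moment, N m; "grip_width": finger opening in m; "gripper_force": force on a finger pad.
Only numpy, scipy, OpenCV 4.12 (cv2) and the standard library are available. Lean on these libraries where they do the work, as an engineer would, in place of code of your own. Each camera call takes 0.05 s, during which the arm holds its last target. There are 200 camera calls.

## Working session

There is one attempt and no reset: what is moved stays moved. The work goes in short steps, Python scripts to look and compute and a shell command to move; the robot and the scene stay as the last step left them, time stands still between calls to the robot, and variables do not carry over. Pictures are saved under pics/ and viewed, at most 17 in all, crops included, and the job is handed in when it is done.

```bash
mkdir -p pics
cat > h.py <<'E'
import numpy as np,cv2
from bench import robot
names=['white_rack','dark_rack']+[c+k for c in('red','yellow','green','blue') for k in('_bottle','_ring')]
def px2w(f,uv,z):
    K=np.array(f['K']);k1=f['k1'];d=np.array([[(uv[0]-K[0,2])/K[0,0],(uv[1]-K[1,2])/K[1,1]]])[0]
    s=d.copy()
    for _ in range(30): s=d/(1+k1*(s@s))
    R=cv2.Rodrigues(np.array(f['rvec'],float))[0];c=-R.T@np.array(f['tvec']);r=R.T@np.array([s[0],s[1],1])
    return c+r*(z-c[2])/r[2]
def pinkblobs(f):
    h=cv2.cvtColor(f['image'],cv2.COLOR_RGB2HSV)
    m=cv2.inRange(h,(145,80,120),(172,255,255))
    n,_,st,ce=cv2.connectedComponentsWithStats(m)
    return [(st[i].tolist(),ce[i].round(1).tolist()) for i in range(1,n) if st[i][4]>25]
E
python3 - <<'E'
from h import *
s=robot.observe();print(s)
for n in('scene','side'):
    f=robot.grab_frame(n);cv2.imwrite(f'pics/{n}0.png',f['image'][:,:,::-1])
    print(n,pinkblobs(f))
    for b,c in pinkblobs(f): print(px2w(f,c,.016).round(3),px2w(f,c,.027).round(3))
    for t in names:
        print(t,[(np.round(d['xyz'],3).tolist(),round(d['score'],2)) for d in robot.find_in(f,t)[:3]])
E
```

```text
{'t': 0.0, 'joint_positions': array([-0.06822274,  0.41188287, -0.01274029,  1.59704654,  0.00561161,
        1.13430596, -0.08220167]), 'joint_vel': array([ 1.56874570e-03, -1.31438240e-03, -4.24317762e-04,  6.11842365e-04,
        4.11924741e-05,  1.31194268e-03,  8.82746509e-04]), 'joint_torque': array([-2.92756195e-04, -5.87956166e+01,  6.41712137e-01, -2.91074431e+01,
       -5.37758670e-02,  1.83686998e-02,  1.53371734e-04]), 'tool_pos': array([ 6.24454081e-01, -1.79968942e-05,  2.01218552e-01]), 'ee_rot': array([-5.26623927e-04,  7.07079485e-01,  7.07133620e-01, -6.06835312e-04]), 'wrist_force': array([ 0.27353535, -0.16096404, -0.21756419]), 'wrist_torque': array([-0.03614512,  0.03628729, -0.0125697 ]), 'gripper_force': 0.0, 'grip_width': 0.08782678309206435}
scene [([215, 190, 19, 20, 195], [224.3, 199.3]), ([365, 389, 28, 28, 460], [377.9, 402.5])]
[ 0.627 -0.198  0.016] [ 0.631 -0.188  0.027]
[0.649 0.273 0.016] [0.653 0.276 0.027]
white_rack [([0.534, -0.182, 0.017], 0.9)]
dark_rack [([0.539, 0.23, 0.01], 0.7)]
red_bottle [([0.532, -0.192, 0.056], 0.75)]
red_ring [([0.53
[... 275 characters left out ...]
3.4]), ([401, 310, 16, 14, 131], [408.6, 316.7])]
[0.654 0.296 0.016] [0.648 0.272 0.027]
[ 0.625 -0.204  0.016] [ 0.62  -0.218  0.027]
white_rack [([0.496, -0.234, 0.021], 0.58), ([0.402, -0.223, 0.027], 0.29)]
dark_rack [([0.519, 0.214, 0.018], 0.82)]
red_bottle [([0.52, -0.217, 0.073], 0.98)]
red_ring [([0.518, -0.225, 0.023], 0.81)]
yellow_bottle [([0.46, -0.217, 0.073], 0.69)]
yellow_ring [([0.463, -0.22, 0.026], 0.64)]
green_bottle [([0.404, -0.22, 0.073], 0.57), ([0.571, -0.219, 0.022], 0.36)]
green_ring [([0.398, -0.22, 0.025], 0.83), ([0.461, -0.218, 0.072], 0.53)]
blue_bottle [([0.578, -0.216, 0.073], 0.92)]
blue_ring [([0.572, -0.216, 0.025], 0.51), ([0.458, -0.217, 0.071], 0.48)]
```

View pics/scene0.png

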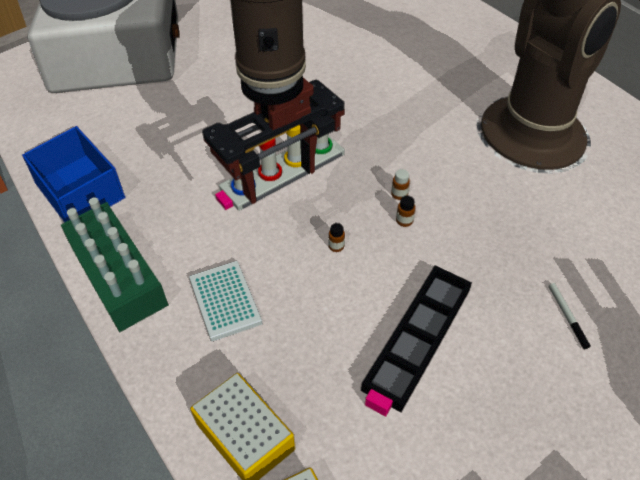

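View pics/side0.png

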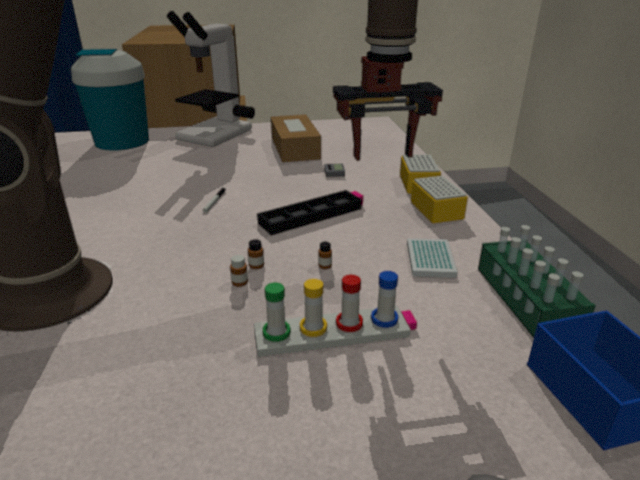

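Scene: the white rack's tab is at (224,199), and the row from the tab runs blue, red, yellow, green. The side view confirms this, with caps at x=388, 351, 314 and 275. The black rack's tab is at (378,402). Next I'll fit the rack poses.

```bash
cat >> h.py <<'E'
def proj(f,P):
    P=np.atleast_2d(P)
    if 'rvec' in f: R=cv2.Rodrigues(np.array(f['rvec'],float))[0];t=np.array(f['tvec']).ravel()
    else: R,t=f['R'],f['t']
    c=P@R.T+t;s=c[:,:2]/c[:,2:];s=s*(1+f['k1']*(s**2).sum(1,keepdims=True));K=np.array(f['K'])
    return np.c_[s[:,0]*K[0,0]+K[0,2],s[:,1]*K[1,1]+K[1,2]]
def box(x0,x1,y0,y1,h): return np.array([[x,y,z] for x in(x0,x1) for y in(y0,y1) for z in(0,h)])
def place(p,P):
    c,s=np.cos(p[2]),np.sin(p[2]);return np.c_[p[0]+c*P[:,0]-s*P[:,1],p[1]+s*P[:,0]+c*P[:,1],P[:,2]]
def darkfit(f,p0,roi):
    # silhouette IoU of rack+tab
    from scipy.optimize import minimize
    im=f['image'];h=cv2.cvtColor(im,cv2.COLOR_RGB2HSV)
    d=cv2.inRange(h,(0,0,0),(180,255,75))|cv2.inRange(h,(145,80,120),(172,255,255))
    m=np.zeros_like(d);u0,v0,u1,v1=roi;m[v0:v1,u0:u1]=d[v0:v1,u0:u1]
    m=cv2.morphologyEx(m,cv2.MORPH_OPEN,np.ones((3,3)))
    n,l,st,_=cv2.connectedComponentsWithStats(m);i=1+np.argmax(st[1:,4]);m=(l==i).astype(np.uint8)
    cs=cv2.findContours(m,cv2.RETR_EXTERNAL,cv2.CHAIN_APPROX_NONE)[0];m=cv2.drawContours(np.zeros_like(m),cs,-1,1,-1)
    S=4;M=cv2.GaussianBlur(m.astype(np.float32),(0,0),1)
    def cost(p):
        r=np.zeros_like(m)
        for b in(box(-.034,.034,-.124,.124,.027),box(-.018,.018,.124,.142,.027)):
            q=cv2.convexHull(np.round(proj(f,place(p,b))*16).astype(np.int32));cv2.fillConvexPoly(r,q,1,cv2.LINE_AA,4)
        return np.abs(cv2.GaussianBlur(r.astype(np.float32),(0,0),1)-M).sum()
    sim=np.array([p0]+[np.add(p0,e) for e in([.01,0,0],[0,.01,0],[0,0,.1])])
    r=minimize(cost,p0,method='Nelder-Mead',options=dict(initial_simplex=sim,xatol=1e-4,fatol=.1))
    return r.x,r.fun,int(m.sum())
E
python3 - <<'E'
from h import *
for n,roi in(('scene',(340,250,490,430)),('side',(245,180,375,245))):
    f=robot.grab_frame(n)
    for y0 in (-1.2,-.9): print(n,darkfit(f,[.54,.23,y0],roi))
    p=darkfit(f,[.54,.23,-1.1],roi)[0]
    print(place(p,np.array([[0,y,.008] for y in(.09,.03,-.03,-.09)])).round(4))
E
```

```text
scene (array([ 0.5251193 ,  0.22074424, -1.17190644]), np.float64(284.0), 6998)
scene (array([ 0.52487026,  0.2206797 , -1.16949035]), np.float64(281.8604431152344), 6998)
[[0.6082 0.256  0.008 ]
 [0.5529 0.2326 0.008 ]
 [0.4977 0.2091 0.008 ]
 [0.4425 0.1856 0.008 ]]
side (array([ 0.52593356,  0.22447683, -1.17196139]), np.float64(202.0), 2396)
side (array([ 0.52639424,  0.22334203, -1.15537732]), np.float64(201.43382263183594), 2396)
[[0.6083 0.2578 0.008 ]
 [0.5532 0.2341 0.008 ]
 [0.4981 0.2104 0.008 ]
 [0.443  0.1867 0.008 ]]
```

```bash
python3 -m inch '-.4 -.4 .2 0 0 -.12 1;-.6 -.8 .3 0 0 -.24 1;-.7 -1 .4 0 0 -.36 1;-.7 -1 .4 0 0 -.48 1;-.7 -1 .4 0 0 -.6 1;-.7 -1 .4 0 0 -.72 1;-.7 -1 .4 0 0 -.84 1;-.7 -1 .4 0 0 -1 1;-.7 -1 .4 0 0 -1 1' && python3 -m inch '-.3 -.4 0 0 0 -.12 1;-.6 -.8 0 0 0 -.24 1;-.6 -1 0 0 0 -.36 1;-.6 -1 0 0 0 -.5 1;-.6 -1 0 0 0 -.5 1;-.6 -1 0 0 0 -.5 1;-.6 -1 0 0 0 -.5 1;-.6 -1 0 0 0 -.5 1'
cat >> h.py <<'E'
from scipy.spatial.transform import Rotation as Ro
def wrist():
    s=robot.observe();f=robot.grab_frame('wrist')
    T=np.eye(4);q=np.array(s['ee_rot']);T[:3,:3]=Ro.from_quat(q[[1,2,3,0]]).as_matrix();T[:3,3]=s['tool_pos']
    W=np.linalg.inv(T@np.array(f['T_tool_cam']));f['R'],f['t']=W[:3,:3],W[:3,3];f['rvec']=cv2.Rodrigues(W[:3,:3])[0].ravel();f['tvec']=W[:3,3]
    return f
E
python3 - <<'E'
from h import *
print(robot.observe()['tool_pos'],robot.observe()['joint_positions'].round(2))
fs={'scene':robot.grab_frame('scene'),'side':robot.grab_frame('side'),'wrist':wrist()}
for k,f in fs.items():
    cv2.imwrite(f'pics/{k}1.png',f['image'][:,:,::-1]);print(k)
    for t in('red','yellow','green','blue'):
        print(t,*[[(np.round(d['xyz'],3).tolist(),round(d['score'],2)) for d in robot.find_in(f,t+k2)[:2]] for k2 in('_bottle','_ring')])
E
```

```text
t: 1.95
tool_pos: [0.555, -0.1, 0.2422]
ee_rot: [0.0, 0.967, 0.255, 0.0]
wrist_force: [0.7, 0.2, -0.3]
grip_width: 0.0878
gripper_force: 0.0
t: 2.62
tool_pos: [0.4956, -0.1985, 0.2419]
ee_rot: [-0.0, 1.0, 0.003, -0.0]
wrist_force: [-0.0, -0.2, -0.0]
grip_width: 0.0879
gripper_force: 0.0
[ 0.49562816 -0.19854279  0.24189541] [ 0.02  0.22  0.33  1.78 -0.08  1.15 -1.19]
scene
red [([0.531, -0.195, 0.08], 0.76)] [([0.529, -0.193, 0.026], 0.57)]
yellow [([0.471, -0.198, 0.076], 0.77)] [([0.474, -0.196, 0.024], 0.63)]
green [([0.411, -0.198, 0.077], 0.58)] [([0.412, -0.198, 0.024], 0.69)]
blue [([0.587, -0.188, 0.07], 0.83)] [([0.588, -0.19, 0.03], 0.52)]
side
red [([0.521, -0.215, 0.074], 0.84), ([0.52, -0.223, 0.028], 0.32)] [([0.521, -0.222, 0.027], 0.6)]
yellow [([0.459, -0.217, 0.074], 0.67), ([0.57, -0.217, 0.021], 0.15)] [([0.462, -0.219, 0.029], 0.63)]
green [([0.405, -0.22, 0.068], 0.63), ([0.571, -0.22, 0.026], 0.51)] [([0.402, -0.227, 0.028], 0.65)]
blue [([0.576, -0.217, 0.073], 0.56)] [([0.574, -0.215, 0.025], 0.63)]
wrist
red [([0.523, -0.205, 0.104], 0.56)] [([0.536, -0.196, 0.025], 0.94)]
yellow [([0.469, -0.204, 0.103], 0.95)] [([0.476, -0.207, 0.022], 0.78), ([0.412, -0.21, 0.103], 0.18)]
green [([0.415, -0.209, 0.103], 0.58)] [([0.407, -0.197, 0.028], 0.87)]
blue [([0.581, -0.207, 0.102], 0.81), ([0.434, 0.148, 0.006], 0.75)] []
```

View pics/wrist1.png

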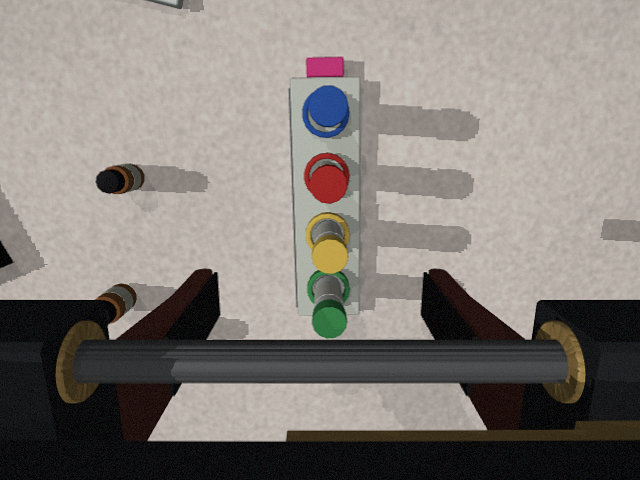

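View pics/scene1.png

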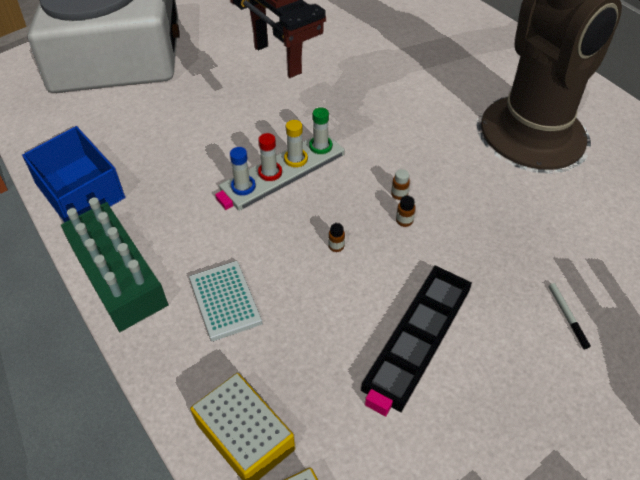

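Run:
```python
from h import *
f=wrist();h=cv2.cvtColor(f['image'],cv2.COLOR_RGB2HSV)
for n,u,v in(('blue',328,107),('red',328,183),('yellow',330,256),('green',330,321)):
    hh=int(h[v,u,0]);m=cv2.inRange(h,(max(hh-8,0),110,60),(hh+8,255,255))
    if hh<8: m|=cv2.inRange(h,(172,110,60),(180,255,255))
    # top disc: refine with min enclosing circle of window
    w=np.zeros_like(m);cv2.circle(w,(u,v),24,255,-1)
    g=cv2.GaussianBlur(f['image'],(3,3),0)
    print(n,h[v,u],px2w(f,(u,v),.104).round(4),'px/mm',np.linalg.norm(proj(f,px2w(f,(u,v),.104)+[.01,0,0])-[u,v])/10)
for uv in((325,67),(290,80),(359,80),(359,313),(297,313)): print(uv,px2w(f,uv,.016).round(4))
```

```text
blue [110 187 146] [ 0.5832 -0.2056  0.104 ] px/mm 1.37643315537681
red [  0 188 155] [ 0.5251 -0.2059  0.104 ] px/mm 1.2616729657787507
yellow [ 22 158 195] [ 0.4641 -0.2078  0.104 ] px/mm 1.153634153507191
green [ 66 142 120] [ 0.4049 -0.2082  0.104 ] px/mm 1.0596002871191728
(325, 67) [ 0.6258 -0.2042  0.016 ]
(290, 80) [ 0.6141 -0.1705  0.016 ]
(359, 80) [ 0.6141 -0.2369  0.016 ]
(359, 313) [ 0.3719 -0.2425  0.016 ]
(297, 313) [ 0.3718 -0.1739  0.016 ]
```

```bash
python3 -m inch '.4 0 -.3 0 0 0 1;.7 -.06 -.6 0 0 0 1;.88 -.06 -.87 0 0 0 1;.88 -.06 -.87 0 0 0 1;.88 -.06 -.87 0 0 0 1' && python3 -m inch '0 0 -.3 0 0 0 1;0 0 -.55 0 0 0 1;0 0 -.8 0 0 0 1;0 0 -.95 0 0 0 1;0 0 -1 0 0 0 1;0 0 -1 0 0 0 1;0 0 -1 0 0 0 1'
python3 - <<'E'
from h import *
f=wrist();cv2.imwrite('pics/wrist2.png',f['image'][:,:,::-1])
E
```

```text
t: 4.43
tool_pos: [0.5821, -0.2052, 0.1517]
ee_rot: [-0.0, 1.0, 0.001, -0.003]
wrist_force: [-0.3, 0.5, 0.7]
grip_width: 0.0877
gripper_force: 0.0
t: 5.02
tool_pos: [0.5837, -0.2066, 0.0572]
ee_rot: [0.0, 1.0, -0.0, 0.001]
wrist_force: [0.8, -0.7, 0.1]
grip_width: 0.0875
gripper_force: 0.0
```

View pics/wrist2.png

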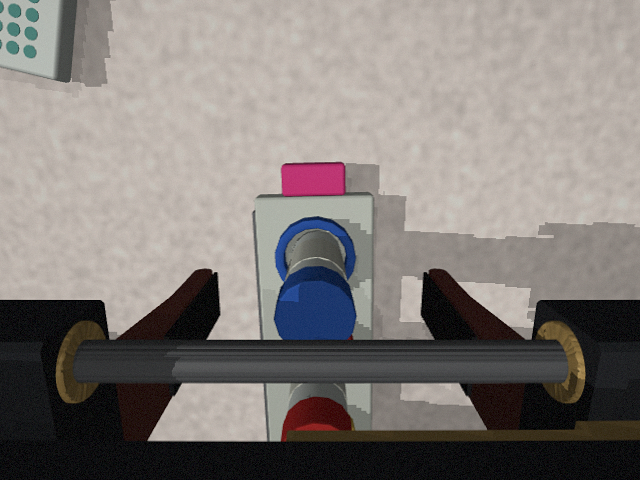

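The blue bottle (cap at 315,310) is between the fingers (about x=320). I'll close on it.

```bash
python3 -m inch '0 0 0 0 0 0 .2;0 0 0 0 0 0 .2;0 0 0 0 0 0 .2;0 0 0 0 0 0 .2;0 0 0 0 0 0 .2;0 0 0 0 0 0 .2;0 0 0 0 0 0 .2;0 0 0 0 0 0 .2' 15 && python3 -m inch '0 0 .1 0 0 0 .2;0 0 .3 0 0 0 .2;0 0 .6 0 0 0 .2;0 0 .9 0 0 0 .2;0 0 1 0 0 0 .2;0 0 1 0 0 0 .2'
python3 - <<'E'
from h import *
f=wrist();cv2.imwrite('pics/wrist3.png',f['image'][:,:,::-1])
E
```

```text
t: 5.73
tool_pos: [0.583, -0.206, 0.055]
ee_rot: [0.0, 1.0, 0.0, -0.0]
wrist_force: [1.5, 0.7, -0.4]
grip_width: 0.0384
gripper_force: 0.0
t: 6.23
tool_pos: [0.5848, -0.2068, 0.1586]
ee_rot: [0.001, 1.0, -0.0, 0.003]
wrist_force: [-0.1, 1.4, -0.4]
grip_width: 0.0305
gripper_force: 15.0
```

View pics/wrist3.png

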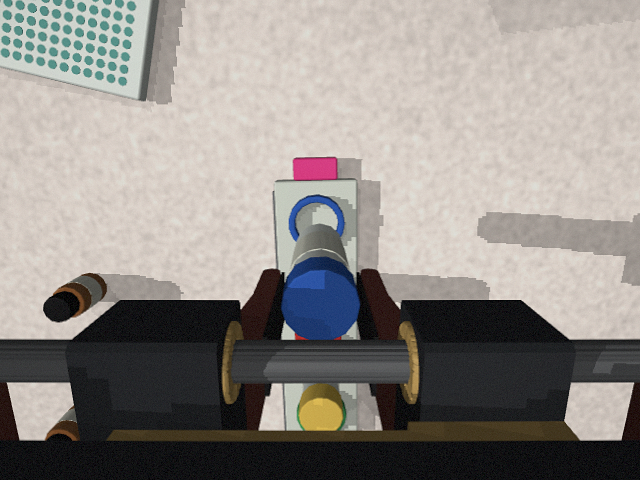

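The fingers were still closing when the lift began, so the grip is higher than planned, at the cap (30.5 mm). I'll measure how high the base hangs.

Run:
```python
from h import *
f=robot.grab_frame('side')
p=[.5848,-.2068]
for z in(.09,.1,.11,.12,.13,.14,.19,.2): print(z,proj(f,[p+[z]]).round(1))
u,v=proj(f,[p+[.13]])[0].astype(int);print(u,v)
c=f['image'][v-70:v+80,u-80:u+80];cv2.imwrite('pics/s3.png',cv2.resize(c,None,fx=4,fy=4,interpolation=cv2.INTER_CUBIC)[:,:,::-1])
print(robot.observe()['wrist_force'],[ (d['xyz'],d['score']) for d in robot.find_in(f,'blue_bottle')])
```

```text
0.09 [[388.6 283.2]]
0.1 [[389. 278.]]
0.11 [[389.5 272.6]]
0.12 [[389.9 267.3]]
0.13 [[390.4 261.8]]
0.14 [[390.8 256.3]]
0.19 [[393.1 227.6]]
0.2 [[393.6 221.6]]
390 261
[-0.33948454  0.36486368 -1.19175035] [([0.5796, -0.2165, 0.1464], 0.89)]
```

View pics/s3.png

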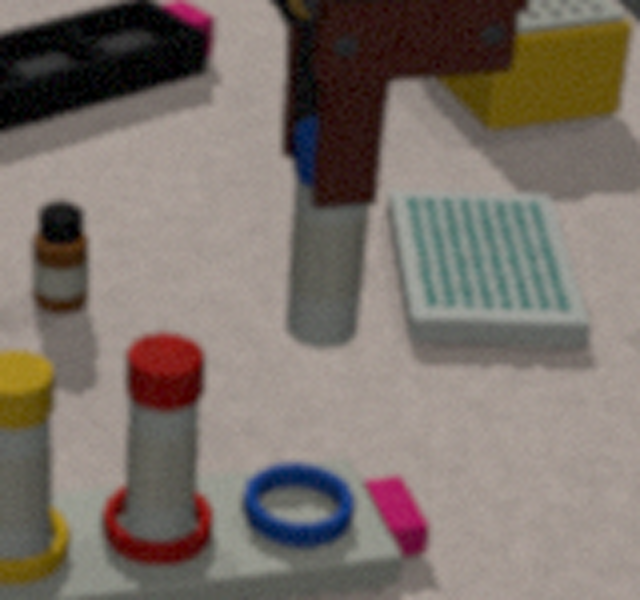

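The base hangs about 50 mm below the TCP and the bottle is upright, with a firm grip. I'll carry it to P4 at (.443, .186) with a turn of +23°.

```bash
python3 -m inch '-.05 .1 .15 0 0 .05 .2;-.15 .4 .3 0 0 .15 .2;-.3 .8 .3 0 0 .26 .2;-.4 1 .3 0 0 .38 .2;-.4 1 .3 0 0 .38 .2' && python3 -m inch '-.15 .35 0 0 0 0 .2;-.3 .7 0 0 0 0 .2;-.4 1 0 0 0 0 .2' && python3 -m inch '-.15 .35 0 0 0 0 .2;-.3 .7 0 0 0 0 .2;-.4 1 0 0 0 0 .2' && python3 -m inch '-.08 .35 0 0 0 0 .2;-.15 .7 0 0 0 0 .2;-.2 .92 0 0 0 0 .2;-.2 .92 0 0 0 0 .2;-.2 .92 0 0 0 0 .2;-.2 .92 0 0 0 0 .2'
python3 - <<'E'
from h import *
s=robot.observe();print(s['tool_pos'],s['grip_width'],s['joint_positions'].round(2))
f=wrist();cv2.imwrite('pics/wrist4.png',f['image'][:,:,::-1])
for b,c in pinkblobs(f): print(c,px2w(f,c,.027))
p=[.5255,.222,-1.17]
print(place(p,np.array([[0,.133,.027]])), proj(f,place(p,np.array([[0,y,.008] for y in(.09,.03,-.03,-.09)]))).round(0).tolist())
print(proj(f,place(p,np.array([[x,y,.027] for x in(-.034,.034) for y in(-.124,.124)]))).round(0).tolist())
E
```

```text
t: 6.8
tool_pos: [0.5406, -0.0999, 0.1833]
ee_rot: [-0.002, 0.979, 0.205, -0.002]
wrist_force: [0.7, 0.6, -0.8]
grip_width: 0.0305
gripper_force: 15.0
t: 7.05
tool_pos: [0.5008, -0.0049, 0.1833]
ee_rot: [-0.0, 0.98, 0.197, -0.002]
wrist_force: [0.3, 0.5, -1.0]
grip_width: 0.0307
gripper_force: 15.0
t: 7.3
tool_pos: [0.4607, 0.0955, 0.1835]
ee_rot: [0.0, 0.98, 0.198, -0.002]
wrist_force: [0.4, 0.3, -0.8]
grip_width: 0.0309
gripper_force: 15.0
t: 7.8
tool_pos: [0.4428, 0.1847, 0.1839]
ee_rot: [0.001, 0.98, 0.197, -0.001]
wrist_force: [-0.8, -0.2, -1.1]
grip_width: 0.0308
gripper_force: 15.0
[0.44279522 0.18466324 0.18390628] 0.030828003589570246 [-0.51  0.18  0.01  1.96 -0.    1.   -1.67]
[[0.64795983 0.27389017 0.027     ]] [[317.0, -10.0], [317.0, 69.0], [318.0, 143.0], [318.0, 210.0]]
[[280.0, 252.0], [270.0, -70.0], [356.0, 252.0], [362.0, -71.0]]
```

View pics/wrist4.png

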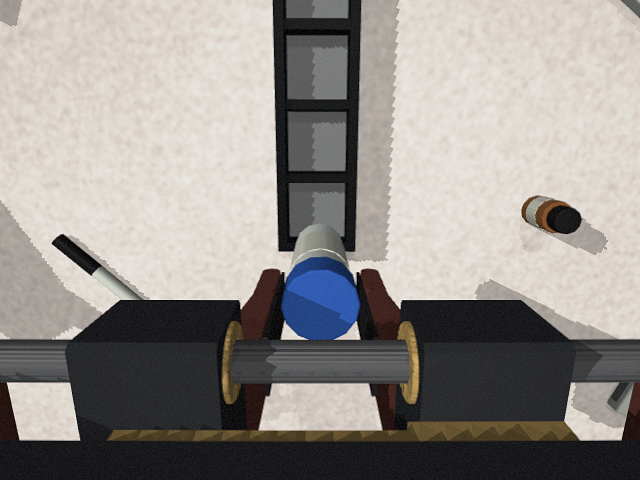

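The projected rack outline matches the picture (near edge at v≈250, sides at 278/356). I'll lower gently.

```bash
python3 -m inch '0 0 -.25 0 0 0 .2;0 0 -.5 0 0 0 .2;0 0 -.75 0 0 0 .2;0 0 -.95 0 0 0 .2;0 0 -1 0 0 0 .2;0 0 -1 0 0 0 .2' && python3 -m inch '0 0 -.07 0 0 0 .2;0 0 -.14 0 0 0 .2;0 0 -.18 0 0 0 .2;0 0 -.2 0 0 0 .2;0 0 -.2 0 0 0 .2;0 0 -.2 0 0 0 .2' && python3 -m inch '0 0 -.02 0 0 0 .2;0 0 -.02 0 0 0 .2' && python3 -m inch '0 0 -.02 0 0 0 .2;0 0 -.02 0 0 0 .2' && python3 -m inch '0 0 -.02 0 0 0 .2;0 0 -.02 0 0 0 .2'
```

```text
t: 8.35
tool_pos: [0.4423, 0.1842, 0.0837]
ee_rot: [0.001, 0.98, 0.197, -0.002]
wrist_force: [-0.4, 0.1, 0.3]
grip_width: 0.0305
gripper_force: 15.0
t: 8.85
tool_pos: [0.4431, 0.1861, 0.0653]
ee_rot: [-0.0, 0.98, 0.198, 0.0]
wrist_force: [0.3, 0.2, -0.1]
grip_width: 0.0308
gripper_force: 15.0
t: 9.02
tool_pos: [0.4431, 0.1861, 0.0631]
ee_rot: [-0.0, 0.98, 0.198, 0.0]
wrist_force: [0.6, -0.1, -0.6]
grip_width: 0.0308
gripper_force: 15.0
t: 9.18
tool_pos: [0.4429, 0.186, 0.0609]
ee_rot: [0.0, 0.98, 0.198, -0.0]
wrist_force: [0.6, 0.5, -1.0]
grip_width: 0.0303
gripper_force: 15.0
t: 9.35
tool_pos: [0.4429, 0.186, 0.0588]
ee_rot: [0.0, 0.98, 0.198, -0.0]
wrist_force: [-1.3, -0.4, -1.0]
grip_width: 0.0307
gripper_force: 15.0
```

```bash
python3 -m inch '0 0 -.015 0 0 0 .2;0 0 -.015 0 0 0 .2' && python3 -m inch '0 0 -.015 0 0 0 .2;0 0 -.015 0 0 0 .2'  && python3 -m inch '0 0 -.015 0 0 0 .2;0 0 -.015 0 0 0 .2'
```

```text
t: 9.52
tool_pos: [0.4429, 0.1859, 0.0573]
ee_rot: [0.0, 0.98, 0.198, -0.0]
wrist_force: [0.2, 0.4, -0.6]
grip_width: 0.0307
gripper_force: 15.0
t: 9.68
tool_pos: [0.4432, 0.1861, 0.0561]
ee_rot: [-0.0, 0.98, 0.198, 0.0]
wrist_force: [-0.8, 0.3, -0.5]
grip_width: 0.0307
gripper_force: 15.0
t: 9.85
tool_pos: [0.444, 0.1868, 0.0557]
ee_rot: [-0.0, 0.98, 0.198, 0.001]
wrist_force: [-2.8, 0.2, 11.6]
grip_width: 0.0305
gripper_force: 15.0
```

Contact at 11.6 N. I'll ease off 0.5 mm, release, and go back for red.

```bash
python3 -m inch '0 0 .008 0 0 0 .2;0 0 .008 0 0 0 .8;0 0 .008 0 0 0 .8;0 0 .008 0 0 0 .8;0 0 .008 0 0 0 .8;0 0 .008 0 0 0 .8;0 0 .008 0 0 0 .8;0 0 .008 0 0 0 .8;0 0 .2 0 0 0 1;0 0 .5 0 0 0 1;0 0 .8 0 0 0 1;0 0 1 0 0 0 1;0 0 1 0 0 0 1' && python3 -m inch '.05 -.15 .2 0 0 -.07 1;.1 -.4 .3 0 0 -.18 1;.15 -.8 .3 0 0 -.29 1;.2 -1 .3 0 0 -.38 1;.2 -1 .3 0 0 -.38 1'
python3 - <<'E'
from h import *
f=robot.grab_frame('scene');c=f['image'][240:420,340:500];cv2.imwrite('pics/s5.png',cv2.resize(c,None,fx=3,fy=3)[:,:,::-1])
E
```

```text
t: 10.93
tool_pos: [0.4453, 0.1871, 0.1586]
ee_rot: [-0.001, 0.98, 0.198, 0.003]
wrist_force: [1.3, -0.0, 1.0]
grip_width: 0.0879
gripper_force: 0.0
t: 11.35
tool_pos: [0.4636, 0.0809, 0.1843]
ee_rot: [0.001, 1.0, -0.006, 0.0]
wrist_force: [0.0, 0.1, -0.3]
grip_width: 0.0877
gripper_force: 0.0
```

View pics/s5.png

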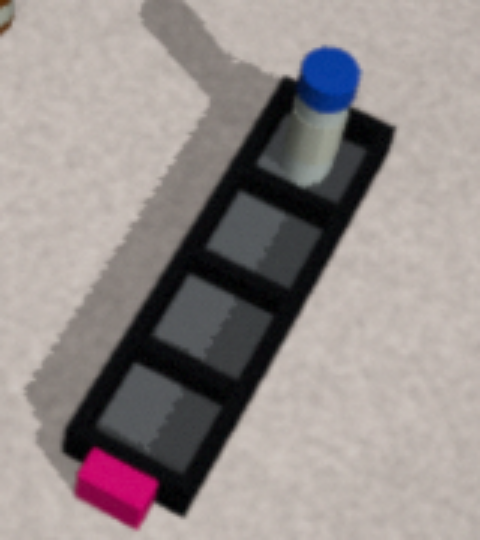

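Blue stands upright in the far pocket (crop 315,150). On to red.

```bash
python3 -m inch '.07 -.35 0 0 0 0 1;.14 -.7 0 0 0 0 1;.2 -1 0 0 0 0 1' && python3 -m inch '.07 -.35 0 0 0 0 1;.14 -.7 0 0 0 0 1;.2 -1 0 0 0 0 1' && python3 -m inch '.07 -.35 0 0 0 0 1;.14 -.7 -.1 0 0 0 1;.21 -.92 -.29 0 0 0 1;.21 -.92 -.29 0 0 0 1;.21 -.92 -.29 0 0 0 1;.21 -.92 -.29 0 0 0 1' && python3 -m inch '0 0 -.3 0 0 0 1;0 0 -.55 0 0 0 1;0 0 -.8 0 0 0 1;0 0 -.95 0 0 0 1;0 0 -1 0 0 0 1;0 0 -1 0 0 0 1;0 0 -1 0 0 0 .2;0 0 -1 0 0 0 .2;0 0 -1 0 0 0 .2;0 0 -1 0 0 0 .2;0 0 -1 0 0 0 .2;0 0 -1 0 0 0 .2;0 0 -1 0 0 0 .2;0 0 -1 0 0 0 .2;0 0 -1 0 0 0 .2;0 0 -1 0 0 0 .2;0 0 -1 0 0 0 .2;0 0 -1 0 0 0 .2;0 0 -1 0 0 0 .2' 15
```

```text
t: 11.65
tool_pos: [0.483, -0.0144, 0.1841]
ee_rot: [0.0, 1.0, 0.002, -0.0]
wrist_force: [1.4, 0.1, -0.2]
grip_width: 0.0879
gripper_force: 0.0
t: 11.9
tool_pos: [0.5032, -0.1149, 0.184]
ee_rot: [0.0, 1.0, 0.001, -0.0]
wrist_force: [0.4, 0.2, 0.4]
grip_width: 0.0881
gripper_force: 0.0
t: 12.4
tool_pos: [0.5241, -0.2042, 0.155]
ee_rot: [-0.001, 1.0, 0.001, -0.001]
wrist_force: [-0.6, 0.6, 0.1]
grip_width: 0.0876
gripper_force: 0.0
t: 13.98
tool_pos: [0.5239, -0.206, 0.0555]
ee_rot: [0.0, 1.0, -0.0, -0.0]
wrist_force: [0.5, 0.2, -0.3]
grip_width: 0.0309
gripper_force: 15.0
```

It is gripping the cap's lower edge. I'll re-grip 8 mm higher, as with blue, then carry it.

```bash
python3 -m inch '0 0 0 0 0 0 .55;0 0 0 0 0 0 .55;0 0 0 0 0 0 .55;0 0 .08 0 0 0 .55;0 0 .08 0 0 0 .55;0 0 .08 0 0 0 .2;0 0 .08 0 0 0 .2;0 0 .08 0 0 0 .2;0 0 .08 0 0 0 .2;0 0 .08 0 0 0 .2;0 0 .08 0 0 0 .2;0 0 .08 0 0 0 .2' 15 && python3 -m inch '0 0 .1 0 0 0 .2;0 0 .3 0 0 0 .2;0 0 .6 0 0 0 .2;0 0 .9 0 0 0 .2;0 0 1 0 0 0 .2;0 0 1 0 0 0 .2'
```

```text
t: 14.98
tool_pos: [0.524, -0.2059, 0.0635]
ee_rot: [-0.0, 1.0, 0.0, -0.0]
wrist_force: [1.1, 0.1, 0.6]
grip_width: 0.0304
gripper_force: 15.0
t: 15.48
tool_pos: [0.5257, -0.2068, 0.1668]
ee_rot: [0.001, 1.0, -0.0, 0.003]
wrist_force: [0.1, 0.4, 0.0]
grip_width: 0.0306
gripper_force: 15.0
```

```bash
python3 -m inch '0 .1 .1 0 0 .05 .2;0 .4 .2 0 0 .15 .2;-.05 .8 .2 0 0 .26 .2;-.06 1 .2 0 0 .38 .2;-.06 1 .2 0 0 .38 .2' && python3 -m inch '0 .35 0 0 0 0 .2;-.05 .7 0 0 0 0 .2;-.06 1 0 0 0 0 .2' && python3 -m inch '0 .35 0 0 0 0 .2;-.05 .7 0 0 0 0 .2;-.06 1 0 0 0 0 .2' && python3 -m inch '0 .35 0 0 0 0 .2;-.05 .7 0 0 0 0 .2;-.06 1 0 0 0 0 .2' && python3 -m inch '0 .1 0 0 0 0 .2;-.02 .16 0 0 0 0 .2;-.02 .16 0 0 0 0 .2;-.02 .16 0 0 0 0 .2'  && python3 -m inch '0 0 -.25 0 0 0 .2;0 0 -.5 0 0 0 .2;0 0 -.75 0 0 0 .2;0 0 -.95 0 0 0 .2;0 0 -1 0 0 0 .2;0 0 -1 0 0 0 .2'
python3 - <<'E'
from h import *
f=wrist();cv2.imwrite('pics/wrist6.png',f['image'][:,:,::-1])
E
```

```text
t: 15.9
tool_pos: [0.5171, -0.0993, 0.1825]
ee_rot: [-0.002, 0.979, 0.206, -0.001]
wrist_force: [0.1, 0.6, -0.2]
grip_width: 0.0304
gripper_force: 15.0
t: 16.15
tool_pos: [0.5104, -0.0043, 0.1824]
ee_rot: [-0.0, 0.98, 0.198, -0.001]
wrist_force: [0.5, 0.9, -0.5]
grip_width: 0.0306
gripper_force: 15.0
t: 16.4
tool_pos: [0.5043, 0.0962, 0.1825]
ee_rot: [-0.0, 0.98, 0.199, -0.001]
wrist_force: [1.4, 0.4, -1.3]
grip_width: 0.0306
gripper_force: 15.0
t: 16.65
tool_pos: [0.4982, 0.1962, 0.1824]
ee_rot: [0.0, 0.98, 0.199, -0.001]
wrist_force: [-0.1, -0.3, -0.5]
grip_width: 0.0303
gripper_force: 15.0
t: 16.98
tool_pos: [0.4979, 0.2084, 0.183]
ee_rot: [0.001, 0.98, 0.197, -0.001]
wrist_force: [-0.1, -0.6, -1.0]
grip_width: 0.0304
gripper_force: 15.0
t: 17.48
tool_pos: [0.4974, 0.2077, 0.0823]
ee_rot: [0.001, 0.98, 0.197, -0.001]
wrist_force: [0.5, 0.6, 0.6]
grip_width: 0.0308
gripper_force: 15.0
```

View pics/wrist6.png

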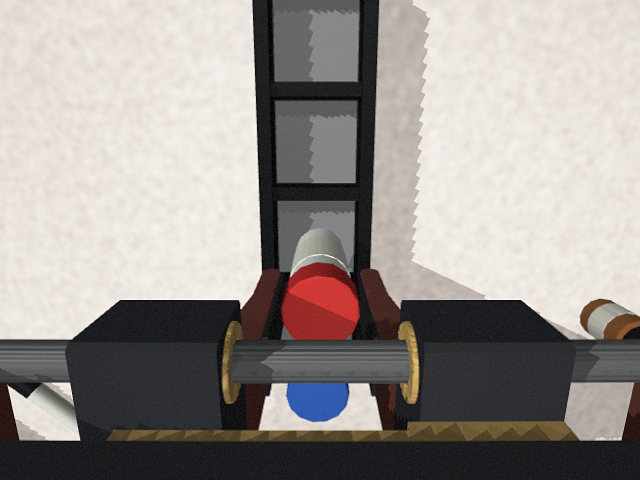

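Red (320,305) is lined up over pocket 3 with blue behind it. I'll lower it.

```bash
python3 -m inch '0 0 -.1 0 0 0 .2;0 0 -.18 0 0 0 .2;0 0 -.24 0 0 0 .2;0 0 -.25 0 0 0 .2;0 0 -.25 0 0 0 .2;0 0 -.25 0 0 0 .2' && python3 -m inch '0 0 -.015 0 0 0 .2;0 0 -.015 0 0 0 .2;0 0 -.015 0 0 0 .2' && python3 -m inch '0 0 -.01 0 0 0 .2;0 0 -.01 0 0 0 .2;0 0 -.01 0 0 0 .2'
```

```text
t: 18.03
tool_pos: [0.4981, 0.2101, 0.0587]
ee_rot: [0.0, 0.98, 0.198, 0.0]
wrist_force: [0.2, 0.6, -1.0]
grip_width: 0.0304
gripper_force: 15.0
t: 18.28
tool_pos: [0.4981, 0.2101, 0.0572]
ee_rot: [-0.0, 0.98, 0.198, 0.0]
wrist_force: [-0.5, -0.1, -0.5]
grip_width: 0.0308
gripper_force: 15.0
t: 18.53
tool_pos: [0.498, 0.21, 0.0561]
ee_rot: [-0.0, 0.98, 0.198, 0.0]
wrist_force: [0.8, -0.3, -0.8]
grip_width: 0.0305
gripper_force: 15.0
```

```bash
python3 -m inch '0 0 -.008 0 0 0 .2;0 0 -.008 0 0 0 .2;0 0 -.008 0 0 0 .2' && python3 -m inch '0 0 -.006 0 0 0 .2;0 0 -.006 0 0 0 .2;0 0 -.006 0 0 0 .2'
```

```text
t: 18.78
tool_pos: [0.4982, 0.2101, 0.0555]
ee_rot: [-0.0, 0.98, 0.198, 0.0]
wrist_force: [-1.5, 0.5, 3.8]
grip_width: 0.0306
gripper_force: 15.0
t: 19.03
tool_pos: [0.4985, 0.2103, 0.0555]
ee_rot: [-0.0, 0.98, 0.198, 0.001]
wrist_force: [-0.9, -0.4, 7.8]
grip_width: 0.0301
gripper_force: 15.0
```

```bash
python3 -m inch '0 0 .006 0 0 0 .2;0 0 .006 0 0 0 .8;0 0 .006 0 0 0 .8;0 0 .006 0 0 0 .8;0 0 .006 0 0 0 .8;0 0 .006 0 0 0 .8;0 0 .006 0 0 0 .8;0 0 .006 0 0 0 .8;0 0 .2 0 0 0 1;0 0 .5 0 0 0 1;0 0 .8 0 0 0 1;0 0 1 0 0 0 1;0 0 1 0 0 0 1' && python3 -m inch '0 -.15 .2 0 0 -.07 1;0 -.4 .3 0 0 -.18 1;-.05 -.8 .3 0 0 -.29 1;-.08 -1 .3 0 0 -.38 1;-.08 -1 .3 0 0 -.38 1' && python3 -m inch '-.03 -.35 0 0 0 0 1;-.06 -.7 0 0 0 0 1;-.08 -1 0 0 0 0 1' && python3 -m inch '-.03 -.35 0 0 0 0 1;-.06 -.7 0 0 0 0 1;-.08 -1 0 0 0 0 1' && python3 -m inch '-.03 -.35 0 0 0 0 1;-.06 -.7 0 0 0 0 1;-.08 -1 0 0 0 0 1' && python3 -m inch '-.02 -.17 -.1 0 0 0 1;-.02 -.17 -.3 0 0 0 1;-.02 -.17 -.3 0 0 0 1;-.02 -.17 -.3 0 0 0 1;-.02 -.17 -.3 0 0 0 1'
python3 - <<'E'
from h import *
f=robot.grab_frame('scene');c=f['image'][240:420,340:500];d=wrist()['image']
cv2.imwrite('pics/s7.png',np.hstack([cv2.resize(c,(427,480)),d[:,150:520]])[:,:,::-1])
E
```

```text
t: 20.12
tool_pos: [0.5004, 0.2111, 0.1591]
ee_rot: [-0.001, 0.98, 0.198, 0.003]
wrist_force: [0.3, 1.5, 0.9]
grip_width: 0.0877
gripper_force: 0.0
t: 20.53
tool_pos: [0.4894, 0.1046, 0.1844]
ee_rot: [0.001, 1.0, -0.006, -0.0]
wrist_force: [0.3, 0.2, 0.1]
grip_width: 0.088
gripper_force: 0.0
t: 20.78
tool_pos: [0.4814, 0.0089, 0.1841]
ee_rot: [0.0, 1.0, 0.001, -0.0]
wrist_force: [0.3, 0.6, 0.9]
grip_width: 0.0879
gripper_force: 0.0
t: 21.03
tool_pos: [0.4734, -0.0917, 0.1842]
ee_rot: [0.0, 1.0, 0.0, -0.0]
wrist_force: [0.2, 0.5, -0.5]
grip_width: 0.0875
gripper_force: 0.0
t: 21.28
tool_pos: [0.4655, -0.1918, 0.1842]
ee_rot: [0.0, 1.0, 0.0, -0.0]
wrist_force: [0.8, -0.1, -0.7]
grip_width: 0.0883
gripper_force: 0.0
t: 21.7
tool_pos: [0.4644, -0.2061, 0.1549]
ee_rot: [-0.0, 1.0, 0.001, -0.0]
wrist_force: [0.5, -0.0, 0.3]
grip_width: 0.0877
gripper_force: 0.0
```

View pics/s7.png

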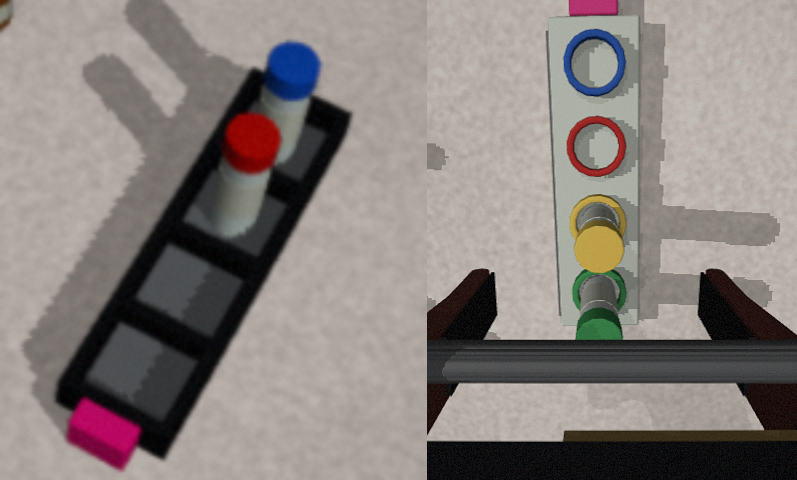

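Blue and red stand in pockets 4 and 3, and yellow (wrist view) is centred between the fingers. I'll grasp and lift it.

```bash
python3 -m inch '0 0 -.3 0 0 0 1;0 0 -.55 0 0 0 1;0 0 -.8 0 0 0 1;0 0 -.91 0 0 0 1;0 0 -.91 0 0 0 1;0 0 -.91 0 0 0 1;0 0 -.91 0 0 0 .2;0 0 -.91 0 0 0 .2;0 0 -.91 0 0 0 .2;0 0 -.91 0 0 0 .2;0 0 -.91 0 0 0 .2;0 0 -.91 0 0 0 .2;0 0 -.91 0 0 0 .2;0 0 -.91 0 0 0 .2;0 0 -.91 0 0 0 .2;0 0 -.91 0 0 0 .2;0 0 -.91 0 0 0 .2;0 0 -.91 0 0 0 .2;0 0 -.91 0 0 0 .2' 15 && python3 -m inch '0 0 .1 0 0 0 .2;0 0 .3 0 0 0 .2;0 0 .6 0 0 0 .2;0 0 .9 0 0 0 .2;0 0 1 0 0 0 .2;0 0 1 0 0 0 .2'
```

```text
t: 23.38
tool_pos: [0.464, -0.207, 0.0636]
ee_rot: [0.0, 1.0, 0.0, -0.0]
wrist_force: [0.3, -0.1, -0.6]
grip_width: 0.0307
gripper_force: 15.0
t: 23.88
tool_pos: [0.4657, -0.2077, 0.1668]
ee_rot: [0.001, 1.0, -0.0, 0.003]
wrist_force: [0.7, 0.5, -1.6]
grip_width: 0.0303
gripper_force: 15.0
```

```bash
python3 -m inch '0 .1 .1 0 0 .05 .2;.05 .4 .2 0 0 .15 .2;.15 .8 .2 0 0 .26 .2;.2 1 .2 0 0 .38 .2;.2 1 .2 0 0 .38 .2' && python3 -m inch '.07 .35 0 0 0 0 .2;.14 .7 0 0 0 0 .2;.2 1 0 0 0 0 .2' && python3 -m inch '.07 .35 0 0 0 0 .2;.14 .7 0 0 0 0 .2;.2 1 0 0 0 0 .2' && python3 -m inch '.07 .35 0 0 0 0 .2;.14 .7 0 0 0 0 .2;.2 1 0 0 0 0 .2' && python3 -m inch '.04 .2 0 0 0 0 .2;.09 .4 0 0 0 0 .2;.09 .4 0 0 0 0 .2;.09 .4 0 0 0 0 .2;.09 .4 0 0 0 0 .2'  && python3 -m inch '0 0 -.25 0 0 0 .2;0 0 -.5 0 0 0 .2;0 0 -.75 0 0 0 .2;0 0 -.95 0 0 0 .2;0 0 -1 0 0 0 .2;0 0 -1 0 0 0 .2'
python3 - <<'E'
from h import *
f=wrist();cv2.imwrite('pics/wrist8.png',f['image'][:,:,::-1])
E
```

```text
t: 24.3
tool_pos: [0.4843, -0.1006, 0.1827]
ee_rot: [-0.001, 0.979, 0.206, -0.001]
wrist_force: [-0.2, -0.9, -0.2]
grip_width: 0.0303
gripper_force: 15.0
t: 24.55
tool_pos: [0.5031, -0.0051, 0.1827]
ee_rot: [-0.0, 0.98, 0.198, -0.001]
wrist_force: [0.8, -0.2, 0.3]
grip_width: 0.0306
gripper_force: 15.0
t: 24.8
tool_pos: [0.523, 0.0953, 0.1826]
ee_rot: [-0.0, 0.98, 0.199, -0.001]
wrist_force: [0.3, 0.9, -0.5]
grip_width: 0.0305
gripper_force: 15.0
t: 25.05
tool_pos: [0.543, 0.1953, 0.1824]
ee_rot: [0.0, 0.98, 0.199, -0.001]
wrist_force: [0.7, -0.4, 0.3]
grip_width: 0.0306
gripper_force: 15.0
t: 25.47
tool_pos: [0.5523, 0.2317, 0.1826]
ee_rot: [0.001, 0.98, 0.198, -0.001]
wrist_force: [0.4, -0.5, 0.0]
grip_width: 0.0304
gripper_force: 15.0
t: 25.97
tool_pos: [0.552, 0.231, 0.0822]
ee_rot: [0.001, 0.98, 0.197, -0.002]
wrist_force: [0.2, 0.1, -1.7]
grip_width: 0.0304
gripper_force: 15.0
```

View pics/wrist8.png

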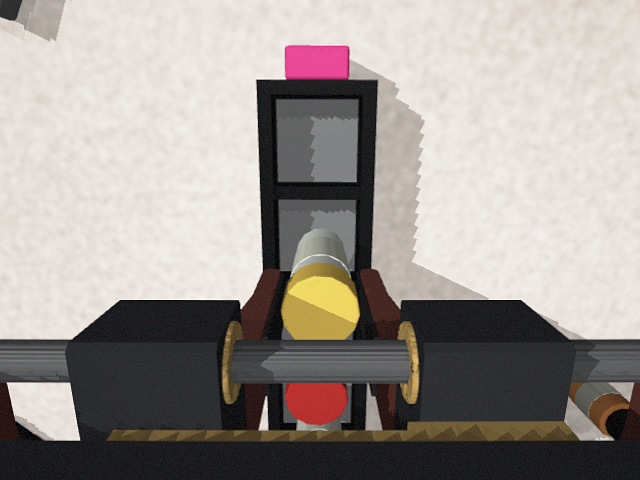

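Yellow (320,305) is over pocket 2 with red behind it. I'll lower it.

```bash
python3 -m inch '0 0 -.1 0 0 0 .2;0 0 -.18 0 0 0 .2;0 0 -.24 0 0 0 .2;0 0 -.25 0 0 0 .2;0 0 -.25 0 0 0 .2;0 0 -.25 0 0 0 .2' && python3 -m inch '0 0 -.015 0 0 0 .2;0 0 -.015 0 0 0 .2;0 0 -.025 0 0 0 .2;0 0 -.025 0 0 0 .2' && python3 -m inch '0 0 -.01 0 0 0 .2;0 0 -.01 0 0 0 .2;0 0 -.01 0 0 0 .2'
```

```text
t: 26.52
tool_pos: [0.5531, 0.2331, 0.0588]
ee_rot: [0.0, 0.98, 0.198, 0.0]
wrist_force: [0.2, -0.3, 0.3]
grip_width: 0.0306
gripper_force: 15.0
t: 26.85
tool_pos: [0.553, 0.233, 0.0561]
ee_rot: [0.0, 0.98, 0.198, 0.0]
wrist_force: [-0.2, 0.1, -0.2]
grip_width: 0.0305
gripper_force: 15.0
t: 27.1
tool_pos: [0.5534, 0.2331, 0.0556]
ee_rot: [-0.0, 0.98, 0.198, 0.0]
wrist_force: [-0.0, -1.0, 3.8]
grip_width: 0.0306
gripper_force: 15.0
```

Contact at 3.8 N. I'll release and fetch green.

```bash
python3 -m inch '0 0 .003 0 0 0 .2;0 0 .003 0 0 0 .8;0 0 .003 0 0 0 .8;0 0 .003 0 0 0 .8;0 0 .003 0 0 0 .8;0 0 .003 0 0 0 .8;0 0 .003 0 0 0 .8;0 0 .003 0 0 0 .8;0 0 .2 0 0 0 1;0 0 .5 0 0 0 1;0 0 .8 0 0 0 1;0 0 1 0 0 0 1;0 0 1 0 0 0 1' && python3 -m inch '-.04 -.15 .2 0 0 -.07 1;-.1 -.4 .3 0 0 -.18 1;-.25 -.8 .3 0 0 -.29 1;-.34 -1 .3 0 0 -.38 1;-.34 -1 .3 0 0 -.38 1' && python3 -m inch '-.1 -.35 0 0 0 0 1;-.2 -.7 0 0 0 0 1;-.34 -1 0 0 0 0 1' && python3 -m inch '-.1 -.35 0 0 0 0 1;-.2 -.7 0 0 0 0 1;-.34 -1 0 0 0 0 1' && python3 -m inch '-.1 -.35 0 0 0 0 1;-.2 -.7 0 0 0 0 1;-.34 -1 0 0 0 0 1' && python3 -m inch '-.06 -.2 0 0 0 0 1;-.13 -.41 -.1 0 0 0 1;-.13 -.41 -.3 0 0 0 1;-.13 -.41 -.3 0 0 0 1;-.13 -.41 -.3 0 0 0 1;-.13 -.41 -.3 0 0 0 1'
python3 - <<'E'
from h import *
f=robot.grab_frame('scene');c=f['image'][240:420,340:500];d=wrist()['image']
cv2.imwrite('pics/s9.png',np.hstack([cv2.resize(c,(427,480)),d[:,150:520]])[:,:,::-1])
print(robot.observe()['joint_positions'].round(2))
E
```

```text
t: 28.18
tool_pos: [0.5555, 0.2341, 0.16]
ee_rot: [-0.001, 0.98, 0.198, 0.004]
wrist_force: [1.1, 0.1, 0.7]
grip_width: 0.0877
gripper_force: 0.0
t: 28.6
tool_pos: [0.5175, 0.1272, 0.185]
ee_rot: [0.001, 1.0, -0.006, -0.001]
wrist_force: [0.3, -0.9, -0.4]
grip_width: 0.0876
gripper_force: 0.0
t: 28.85
tool_pos: [0.4848, 0.0318, 0.1846]
ee_rot: [0.0, 1.0, 0.001, -0.0]
wrist_force: [0.6, -1.2, 0.8]
grip_width: 0.0879
gripper_force: 0.0
t: 29.1
tool_pos: [0.4508, -0.0686, 0.1849]
ee_rot: [0.0, 1.0, 0.001, 0.0]
wrist_force: [0.3, -0.2, 0.4]
grip_width: 0.0878
gripper_force: 0.0
t: 29.35
tool_pos: [0.4169, -0.1687, 0.185]
ee_rot: [0.0, 1.0, 0.001, 0.0]
wrist_force: [0.1, 1.0, -0.2]
grip_width: 0.0881
gripper_force: 0.0
t: 29.85
tool_pos: [0.4045, -0.2073, 0.1554]
ee_rot: [-0.0, 1.0, 0.001, -0.0]
wrist_force: [0.4, -0.5, 0.0]
grip_width: 0.0879
gripper_force: 0.0
[-0.01  0.17  0.43  2.07 -0.09  0.92 -1.1 ]
```

View pics/s9.png

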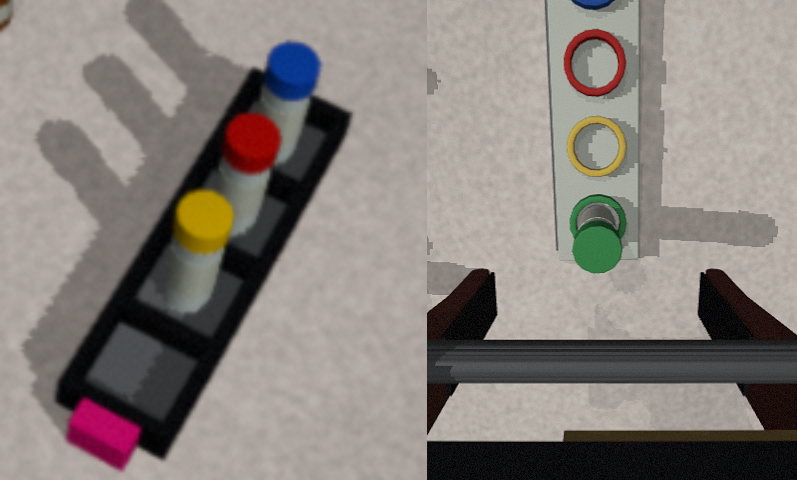

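Blue, red and yellow are standing in pockets 4, 3 and 2, and green is centred in the wrist view just as yellow was. I'll grasp, carry and pre-lower it.

```bash
python3 -m inch '0 0 -.3 0 0 0 1;0 0 -.55 0 0 0 1;0 0 -.8 0 0 0 1;0 0 -.92 0 0 0 1;0 0 -.92 0 0 0 1;0 0 -.92 0 0 0 1;0 0 -.92 0 0 0 .2;0 0 -.92 0 0 0 .2;0 0 -.92 0 0 0 .2;0 0 -.92 0 0 0 .2;0 0 -.92 0 0 0 .2;0 0 -.92 0 0 0 .2;0 0 -.92 0 0 0 .2;0 0 -.92 0 0 0 .2;0 0 -.92 0 0 0 .2;0 0 -.92 0 0 0 .2;0 0 -.92 0 0 0 .2;0 0 -.92 0 0 0 .2;0 0 -.92 0 0 0 .2' 15 && python3 -m inch '0 0 .1 0 0 0 .2;0 0 .3 0 0 0 .2;0 0 .6 0 0 0 .2;0 0 .9 0 0 0 .2;0 0 1 0 0 0 .2;0 0 1 0 0 0 .2'
```

```text
t: 31.53
tool_pos: [0.404, -0.208, 0.0631]
ee_rot: [0.0, 1.0, -0.0, -0.0]
wrist_force: [-0.1, -0.1, -1.1]
grip_width: 0.0305
gripper_force: 15.0
t: 32.03
tool_pos: [0.4057, -0.2087, 0.166]
ee_rot: [0.001, 1.0, -0.0, 0.003]
wrist_force: [0.3, -0.7, -0.8]
grip_width: 0.0309
gripper_force: 15.0
```

```bash
python3 -m inch '.04 .1 .1 0 0 .05 .2;.15 .4 .2 0 0 .15 .2;.3 .8 .2 0 0 .26 .2;.44 1 .2 0 0 .38 .2;.44 1 .2 0 0 .38 .2' && python3 -m inch '.15 .35 0 0 0 0 .2;.3 .7 0 0 0 0 .2;.44 1 0 0 0 0 .2' && python3 -m inch '.15 .35 0 0 0 0 .2;.3 .7 0 0 0 0 .2;.44 1 0 0 0 0 .2' && python3 -m inch '.15 .35 0 0 0 0 .2;.3 .7 0 0 0 0 .2;.44 1 0 0 0 0 .2' && python3 -m inch '.15 .33 0 0 0 0 .2;.28 .65 0 0 0 0 .2;.28 .65 0 0 0 0 .2;.28 .65 0 0 0 0 .2;.28 .65 0 0 0 0 .2'  && python3 -m inch '0 0 -.25 0 0 0 .2;0 0 -.5 0 0 0 .2;0 0 -.75 0 0 0 .2;0 0 -.95 0 0 0 .2;0 0 -1 0 0 0 .2;0 0 -1 0 0 0 .2'
python3 - <<'E'
from h import *
f=wrist();cv2.imwrite('pics/wrist10.png',f['image'][:,:,::-1])
E
```

```text
t: 32.45
tool_pos: [0.4499, -0.1018, 0.1823]
ee_rot: [-0.001, 0.978, 0.206, -0.0]
wrist_force: [1.0, -0.2, -0.2]
grip_width: 0.0308
gripper_force: 15.0
t: 32.7
tool_pos: [0.4916, -0.0057, 0.1822]
ee_rot: [-0.0, 0.98, 0.198, -0.001]
wrist_force: [1.0, -0.7, -0.6]
grip_width: 0.0306
gripper_force: 15.0
t: 32.95
tool_pos: [0.5354, 0.0949, 0.1819]
ee_rot: [-0.0, 0.98, 0.199, -0.001]
wrist_force: [1.0, -0.6, -1.1]
grip_width: 0.0306
gripper_force: 15.0
t: 33.2
tool_pos: [0.5793, 0.1949, 0.1816]
ee_rot: [-0.0, 0.98, 0.199, -0.001]
wrist_force: [0.6, 0.3, -1.4]
grip_width: 0.0308
gripper_force: 15.0
t: 33.62
tool_pos: [0.6071, 0.2562, 0.1816]
ee_rot: [0.001, 0.98, 0.198, -0.001]
wrist_force: [-0.4, 0.4, -0.9]
grip_width: 0.0306
gripper_force: 15.0
t: 34.12
tool_pos: [0.6068, 0.2549, 0.0816]
ee_rot: [0.001, 0.98, 0.197, -0.002]
wrist_force: [-0.2, -0.3, -0.4]
grip_width: 0.0308
gripper_force: 15.0
```

View pics/wrist10.png

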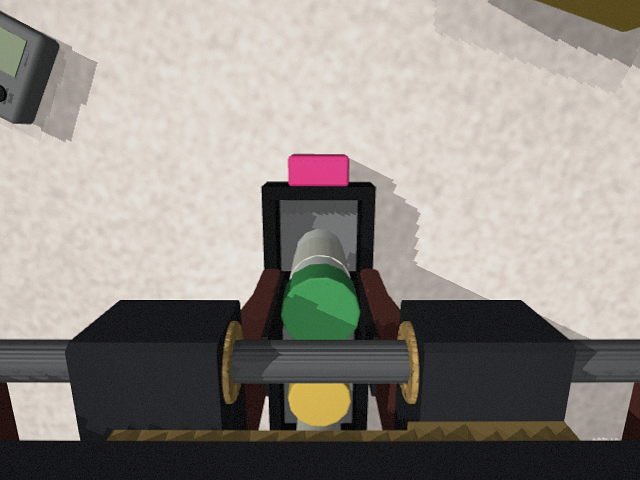

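Green (320,300) is over pocket 1, next to the tab. I'll lower it.

```bash
python3 -m inch '0 0 -.1 0 0 0 .2;0 0 -.18 0 0 0 .2;0 0 -.24 0 0 0 .2;0 0 -.25 0 0 0 .2;0 0 -.25 0 0 0 .2;0 0 -.25 0 0 0 .2' && python3 -m inch '0 0 -.015 0 0 0 .2;0 0 -.015 0 0 0 .2;0 0 -.023 0 0 0 .2;0 0 -.023 0 0 0 .2' && python3 -m inch '0 0 -.01 0 0 0 .2;0 0 -.01 0 0 0 .2;0 0 -.01 0 0 0 .2'
```

```text
t: 34.67
tool_pos: [0.6081, 0.2571, 0.0583]
ee_rot: [0.0, 0.98, 0.198, 0.0]
wrist_force: [-0.2, 0.2, -0.4]
grip_width: 0.0305
gripper_force: 15.0
t: 35.0
tool_pos: [0.608, 0.257, 0.0559]
ee_rot: [-0.0, 0.98, 0.198, 0.0]
wrist_force: [-0.0, 0.1, -0.3]
grip_width: 0.0306
gripper_force: 15.0
t: 35.25
tool_pos: [0.6082, 0.2571, 0.0552]
ee_rot: [-0.0, 0.98, 0.198, 0.0]
wrist_force: [0.3, 0.1, 2.4]
grip_width: 0.0307
gripper_force: 15.0
```

Contact. I'll release, back off upward and toward the middle, then check.

```bash
python3 -m inch '0 0 0 0 0 0 .2;0 0 0 0 0 0 .8;0 0 0 0 0 0 .8;0 0 0 0 0 0 .8;0 0 0 0 0 0 .8;0 0 0 0 0 0 .8;0 0 0 0 0 0 .8;0 0 0 0 0 0 .8;0 0 .2 0 0 0 1;0 0 .5 0 0 0 1;0 0 .8 0 0 0 1;0 0 1 0 0 0 1;0 0 1 0 0 0 1' && python3 -m inch '0 0 .3 0 0 0 1;0 -.3 .5 0 0 0 1;0 -.6 .5 0 0 0 1;0 -1 .5 0 0 0 1;0 -1 .5 0 0 0 1;0 -1 .5 0 0 0 1' && python3 -m inch '0 -.4 0 0 0 0 1;0 -.8 0 0 0 0 1;0 -1 0 0 0 0 1;0 -1 0 0 0 0 1;0 -1 0 0 0 0 1;0 -1 0 0 0 0 1;0 -1 0 0 0 0 1'
python3 - <<'E'
from h import *
f=robot.grab_frame('scene')['image'][230:420,330:500];d=robot.grab_frame('side')['image'][140:260,230:390]
cv2.imwrite('pics/s11.png',np.hstack([cv2.resize(f,(400,447)),cv2.resize(d,(400,447))])[:,:,::-1])
E
```

```text
t: 36.33
tool_pos: [0.6106, 0.258, 0.1602]
ee_rot: [-0.001, 0.98, 0.198, 0.004]
wrist_force: [0.5, -0.1, 0.6]
grip_width: 0.0876
gripper_force: 0.0
t: 36.83
tool_pos: [0.6082, 0.1535, 0.2047]
ee_rot: [0.001, 0.981, 0.195, -0.0]
wrist_force: [-0.1, 1.3, -0.8]
grip_width: 0.0875
gripper_force: 0.0
t: 37.42
tool_pos: [0.6079, 0.0595, 0.2044]
ee_rot: [-0.001, 0.98, 0.199, -0.0]
wrist_force: [0.1, 1.3, 0.6]
grip_width: 0.0878
gripper_force: 0.0
```

View pics/s11.png

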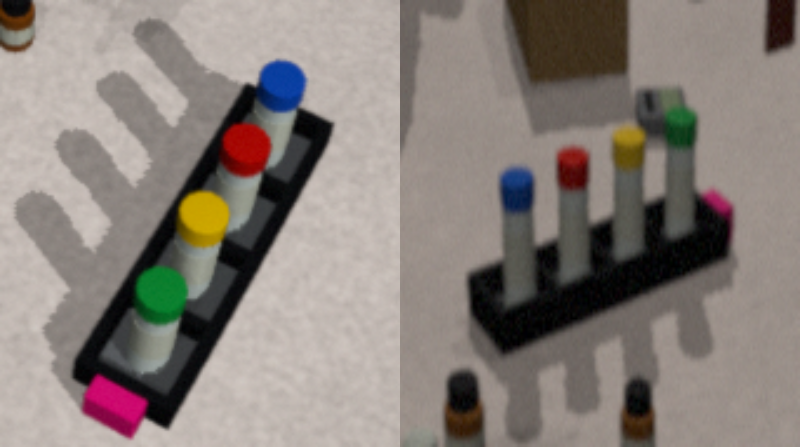

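All four stand upright in their pockets. From the pink tab the order is green, yellow, red, blue, which is the reverse of the white rack.

```bash
python3 -c "
from bench import robot
print(robot.close_job())"
```

```text
the job is handed in; nothing more can be done
None
```

All four bottles stand upright and released in the black rack in reverse order (green, yellow, red, blue from its pink tab), and the job was handed in at about 37 s; the hand-in returned no verdict.

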